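# Tally a plate and gauge it with a sprung-nose probe

### The arm

A 6-joint arm with a two-finger parallel gripper is mounted at the origin on the work surface. World frame = base frame: x ahead of the robot, y to its left, z up, the work surface at z = 0. Lengths are in m, angles in degrees, forces in N, time in s.
With the tool pointing down it reaches from about 0.275 to 1 m from the base axis. Payload 8.4 kg.
Tool frame: the origin (TCP) lies at the very end of the fingers, on their centre line; the grasp point (between the pads) lies 19 mm behind it; z points along the fingers, x is the direction in which the jaws open and shut, and the axes are right-handed (so a half turn about z gives the same grasp; the last joint's range is limited). The gripper opens to 85 mm and grips with 20 to 120 N. Pads are 22 mm wide; open, the fingers measure 114 mm over their backs; the gripper's body (76 mm by 85 mm) begins 54 mm behind the grasp point. The pads swing forward as they close: fully open they stand 13 mm farther back than shut.
Start: joints at [-77.143, 20.225, 93.587, -0, 66.188, -0.138], TCP at [0.141, -0.609, 0.231] pointing down, gripper open.
Joint ranges: [-150.9, 150.9], [-52.94, 120.26], [3.33, 152.33], [-74.26, 254.26], [0, 154.13], [-172.89, 172.89]. Speed limits (degrees/s): [127.2, 127.2, 159.86, 180, 180, 180].

### API

Orientations are given as a 3x3 rotation matrix whose columns are the frame's x, y, z axes.
In Python, from station import manip gives the robot as it stands.
- The arm moves only by the shell command python3 -m jog 'ROWS' [FORCE]. ROWS is a JSON object of lists of equal length, an entry for each row: "dr": the turn, a rotation vector about the tool's x, y, z in degrees, a list of three; "translation": the shift along the tool's x, y, z in m, a list of three; "grip": the finger opening in m, from 0 to 0.0854. In form: {"dr": [[rx, ry, rz], ...], "translation": [[tx, ty, tz], ...], "grip": [grip, ...]}. A call has 1 to 8 rows; each row is the pose to reach, as a shift and turn from the pose commanded when the call began, along the tool's axes at that moment; what a row does not reach only later rows make up. A row lasts 1/10 s, in which the tool goes at most 50 mm and 8.59 degrees, less where a joint would pass 70% of its speed; a pose out of reach is approached as far as the arm can. A call with a gripper value outside its range is refused whole. The fingers move at their own pace and stop on an object; FORCE is the grip in N (left out, the last holds). Time passes only in rows, so rows that repeat a pose let the fingers close. It gives the time, the measured TCP pose, the force and the opening at its end, in the units of the state.
- manip.state(): the state, without advancing time (a new reading comes with each control period).
- manip.grab_frame(name): name is "side" or "top"; returns (picture, depth): 480x640x3 uint8, red, green, blue; 480x640 float32, m along the optical axis (not along the pixel's ray), 0 where there is no reading.
- manip.camera_info(name): a dict with "fovy" (degrees; the focal length in pixels is half the picture's height over the tangent of half this angle, whatever the lens; pixels are square), "cx", "cy" (the principal point, pixels), "k1" (the pictures are not rectified: a ray, as slopes to the right and down, at radius r is drawn at 1 + k1 r^2 times it, then the intrinsics apply), "R" (3x3) and "t" (3): a world point X has camera coordinates R X + t. Camera axes: x right, y down, z forward; pixel columns grow to the right and rows downward; lengths in m; the calibration is good to about 2 mm. A picture is of the moment at which its call begins. camera_info takes no time and is no camera call.
- manip.sign_off(): hands the job in, once; it reports no verdict.
Trained networks look in the newest picture that a camera, given by its name, has taken for a name from the list of things; names that differ only in an ending like _2 or _b are one class to them, and where a whole thing is asked for, a point or a joint stands for the part that bears it (a point fixed in the world has none). Each returns a list of dicts, best first, with "p" (0 to 1); they miss things now and then, are a little off and sometimes report something else, mostly with a low value. They report only what shows in the picture. A call takes as long as a camera call.
- manip.boxes_of(camera, label): "uv" ([column, row] in pixels, amid what is visible of it).
- manip.regions_of(camera, label): "mask" (480x640 bool, what is visible of it) and "uv" ([column, row] in pixels, amid what is visible of it).
The state is a dict: "time_s": time; "joints": joint angles; "qd": joint speeds; "joint_efforts": joint torques, N m; "tool_pos": TCP position; "orientation": TCP orientation; "contact_force": force on the tool from outside, world axes, zero at the start; "wrist_torque": the same for the moment, N m; "gripper_width": finger opening in m.
Only numpy, scipy, OpenCV 4.12 (cv2) and the standard library are available. Lean on these libraries where they do the work, as an engineer would, in place of code of your own. Each camera call takes 0.05 s, during which the arm holds its last target.

### The job

Log the plate on the tally counter: swing its orange-knobbed lever round to its stop and let it spring back. Then take the blue probe out of its stand and hold it square to the sloped white plate, its brass nose inside the red ring, pressing lightly so that the sprung nose is pushed in about half way and never pressing hard. Finish while still holding the probe pressed there like that, and leave the mug, tumbler and bowl where they are.

Things in the scene. Friction and masses are not known exactly. Their poses are not given: they have to be found in the camera images.
- lever_knob (a point): Centre of the upright orange knob (14 mm diameter, 47 to 79 mm above the table) at the end of the tally counter's steel lever. The lever turns about a vertical axis; the knob, 60 mm from it, moves in a level arc. The counter is a grey box, 84 x 78 x 42 mm tall, on a 100 x 94 mm foot plate, fixed to the table; nothing on it but the knob is taller than 54 mm.
- lever_pivot (a point): Point on the vertical axis of the tally counter's lever, at the middle of the counter and level with the knob's centre, 65 mm above the table.
- lever (a joint): Angle of the tally lever, rad: 0 at rest, 1.1 at its stop; grows anticlockwise seen from above (the knob travels anticlockwise about the pivot). A spring returns it to 0 when let go; pushing the knob takes about 0.7 N at first and 2.5 N at the stop.
- probe_grip (a point): Centre of the probe's blue handle, the place to grip: a block 30 mm (its x) by 26 mm (y) by 70 mm (z, pointing away from the nose). The probe, 0.14 kg, stands upright with this point 104 mm above the table. Below this point: grey collar (42 mm diameter, 35 to 42 mm below) resting on the stand, steel barrel (24 mm diameter, to 84 mm below), brass nose (10 mm diameter, to 100 mm below).
- stand: Black block, 64 x 64 mm and 62 mm tall, fixed to the table, with a vertical through hole (30 mm) in which the probe stands; origin at the centre of its underside. Lift the probe straight up by 65 mm or more to clear it.
- nose_tip (a point): Centre of the end face of the probe's brass nose, 100 mm from the handle's centre along the probe's axis when the nose is fully out.
- nose (a joint): How far the probe's sprung nose is pushed in, m: 0 fully out, 0.012 fully in. It needs 2 N to start moving, 4.4 N half way, 6.8 N fully in, more than the weight of the probe.
- plate: White square ceramic plate, 200 x 200 x 6 mm, with a rim 10 mm wide and 7 mm high and a grey and black printed twig, fixed on a sloped rest. Origin at the middle of its upper face, 80 mm above the table; its z is the face's normal, which leans 0.35 rad (20 degrees) from vertical towards the robot's side; its y is level.
- spot (a point): Centre of the red ring (28 mm inner diameter, with a small red dot in the middle) marked on the plate's upper face, on the level line through the plate's middle, up to 50 mm to either side.
- mug: Blue ceramic mug, 76 mm across, 88 mm tall, standing loose on the table; leave it alone. Origin at the centre of its underside.
- tumbler: Amber glass tumbler, 68 mm across, 95 mm tall, loose; leave it alone. Origin at the centre of its underside.
- bowl: Metal bowl, 110 mm across, 50 mm tall, loose; leave it alone. Origin at the centre of its underside.

How it is judged (in metres and radians):
On the way, in this order (a step that is already met when the one before it is completed fails the run):
1. the tally lever is swung to its stop (value of joint lever above 1 rad), for 0.05 s.
2. the tally lever has sprung back to rest (value of joint lever below 0.1 rad), for 0.1 s.
3. the probe is lifted clear of its stand (height (world z) of nose_tip above 0.065 m), for 0.1 s.
4. the nose is pressed inside the red ring, probe square to the plate (distance between nose_tip and spot below 0.009 m and angle between the z axis of probe_grip and the z axis of plate, either way round below 0.14 rad and value of joint nose between 0.002 and 0.0105 m), for 0.3 s.
At the end, for the whole second after the job is handed in: Gripper still holding the probe; nose end within 9 mm of the ring's middle; probe within 0.14 rad (8 degrees) of square to the plate; nose pushed in 2 to 10.5 mm, pressing with 1 to 9 N; tally lever back at rest (below 0.1 rad) (all of step 4 and contact force between nose and plate between 1 and 9 N and contact force between the fingers and probe above 1 N and value of joint lever below 0.1 rad); the arm keeps its last pose, push and grip.
It fails at once if the plate is pressed hard (over 15 N) with the probe (contact force between probe and plate above 15 N).
It fails at once if the robot itself presses on the plate (over 3 N) (contact force between any of the fingers, the arm and plate above 3 N).
It fails at once if the mug, tumbler or bowl is moved by more than 20 mm or tipped (distance of any of mug, tumbler, bowl from where it was at the start of the episode above 0.02 m or angle between any of mug, tumbler, bowl's own z axis and vertical above 0.3 rad).
It also fails if it takes over 59 s, if anything falls off the work surface, if the arm or the gripper's body presses on something with over 40 N, if the wrist force passes 120 N, or if a joint passes its speed limit or range.

## Working session

There is one attempt and no reset: what is moved stays moved. The work goes in short steps, Python scripts to look and compute and a shell command to move; the robot and the scene stay as the last step left them, time stands still between calls to the robot, and variables do not carry over. Pictures are saved under pics/ and viewed, and the job is handed in when it is done.

```bash
ls; mkdir -p pics
python3 - <<'E'
from station import manip
import cv2, numpy as np
s=manip.state(); print(s)
for c in ("side","top"):
    im,d=manip.grab_frame(c); cv2.imwrite(f"pics/{c}0.png",im[:,:,::-1]); np.save(f"pics/{c}0.npy",d); 
    print(c,manip.camera_info(c))
E
```

```text
pics
{'time_s': 0.0, 'joints': array([-7.71443775e+01,  2.02632474e+01,  9.36281734e+01,  5.16673458e-04,
        6.61865942e+01, -1.38099028e-01]), 'qd': array([-0.02792413,  0.00209557, -0.02435667,  0.04471227,  0.03762272,
       -0.05440163]), 'joint_efforts': array([ 1.99663100e-04, -6.05260706e+01, -3.42070019e+01,  1.03493844e-04,
        9.26958688e-03, -4.66259394e-06]), 'tool_pos': array([ 0.14042192, -0.60854947,  0.23056012]), 'orientation': array([[ 2.24840527e-01, -9.74395531e-01, -2.94910003e-04],
       [-9.74394624e-01, -2.24840720e-01,  1.32932240e-03],
       [-1.36159359e-03, -1.15268277e-05, -9.99999073e-01]]), 'contact_force': array([-0.41294423, -0.46081278,  0.31202164]), 'wrist_torque': array([0.042046  , 0.01342542, 0.03029635]), 'gripper_width': 0.08512863186320378}
side {'fovy': 46.342566435813374, 'cx': 311.72613690467165, 'cy': 241.7918802060349, 'k1': -0.07659010945253907, 'R': array([[-0.98955107, -0.14394583, -0.00826325],
       [-0.06733025,  0.51201767, -0.85633203],
       [ 0.12749636, -0.84682791, -0.51635954]]), 't': array([0.55067087, 0.10803405, 1.01959222])}
top {'fovy': 50.46082872558597, 'cx': 328.73676703362327, 'cy': 242.07883807396996, 'k1': 0.0128702212578614, 'R': array([[ 0.01466876, -0.99972144,  0.01848987],
       [-0.99385014, -0.01660746, -0.10948101],
       [ 0.10975758, -0.01677021, -0.9938169 ]]), 't': array([-0.00378688,  0.53410834,  1.06973762])}
```

View pics/top0.png

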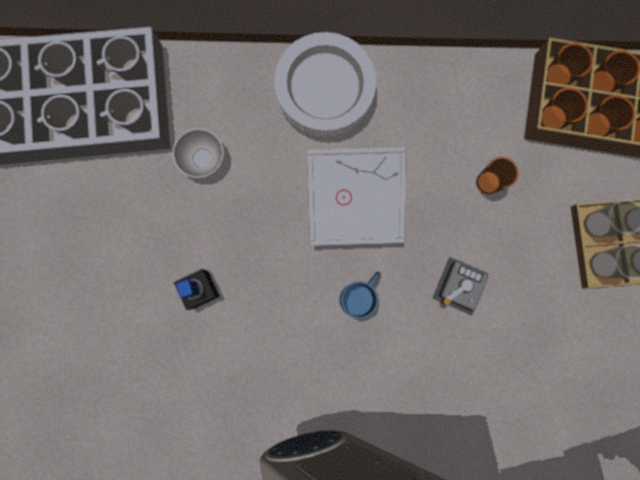

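View pics/side0.png

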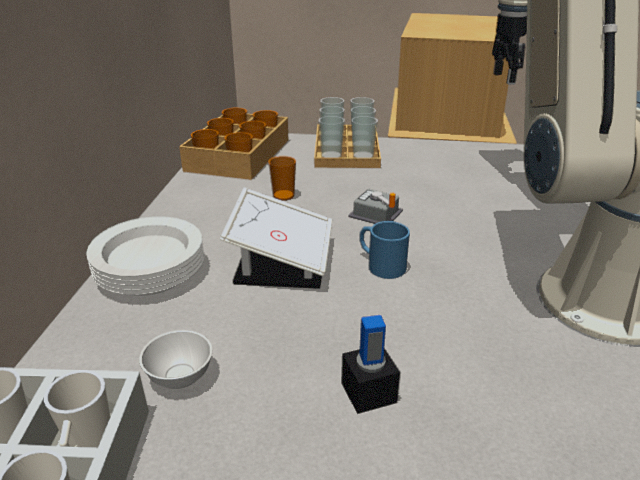

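The top view shows the probe and stand at about (195,288), the plate with its ring at (344,197), the mug at (360,298), the counter at (462,288) with its knob at (446,301), the tumbler at (497,176) and the bowl at (198,154). The side view shows the probe at (372,340), the ring at (279,236) and the knob at (392,200).

```bash
cat > h.py <<'E'
import numpy as np, cv2
from station import manip
def cam(c):
    i=manip.camera_info(c); f=240/np.tan(np.radians(i["fovy"])/2)
    return i,f,np.array(i["R"]),np.array(i["t"])
def ray(c,uv):
    i,f,R,t=cam(c)
    K=np.array([[f,0,i["cx"]],[0,f,i["cy"]],[0,0,1]])
    p=cv2.undistortPoints(np.array([[uv]],float),K,np.array([i["k1"],0,0,0.]))[0,0]
    return -R.T@t, R.T@np.array([p[0],p[1],1.])   # origin, dir per unit depth
def at_z(c,uv,z):
    o,d=ray(c,uv); return o+d*(z-o[2])/d[2]
def at_d(c,uv,depth):
    o,d=ray(c,uv); return o+d*depth
def tri(u1,u2):
    o1,d1=ray("top",u1);o2,d2=ray("side",u2)
    A=np.stack([d1,-d2],1); s=np.linalg.lstsq(A,o2-o1,rcond=None)[0]
    a=o1+s[0]*d1;b=o2+s[1]*d2
    return (a+b)/2,np.linalg.norm(a-b)
def proj(c,X):
    i,f,R,t=cam(c); p=R@np.array(X)+t; x,y=p[0]/p[2],p[1]/p[2]; k=1+i["k1"]*(x*x+y*y)
    return np.array([f*x*k+i["cx"],f*y*k+i["cy"]])
def cloud(c,mask,depth):
    v,u=np.nonzero(mask&(depth>0)); i,f,R,t=cam(c)
    K=np.array([[f,0,i["cx"]],[0,f,i["cy"]],[0,0,1]])
    p=cv2.undistortPoints(np.stack([u,v],1).astype(float)[:,None],K,np.array([i["k1"],0,0,0.]))[:,0]
    z=depth[v,u]; P=np.c_[p*z[:,None],z]
    return (P-t)@R, u, v
E
python3 - <<'E'
from h import *
np.set_printoptions(precision=4,suppress=True)
D={c:np.load(f"pics/{c}0.npy") for c in("top","side")}
for l in ["lever_knob","lever_pivot","probe_grip","stand","plate","spot","mug","tumbler","bowl"]:
    for c in("top","side"):
        r=manip.regions_of(c,l)
        for k in r[:2]:
            m=k["mask"]
            if m.any():
                P,u,v=cloud(c,m,D[c])
                lo,hi=(np.percentile(P,q,axis=0) for q in (3,97))
                print(l,c,round(k["p"],2),np.round(k["uv"],1),m.sum(),"med",np.median(P,0),"lo",lo,"hi",hi)
            else: print(l,c,k["p"],k["uv"])
print(manip.state()["time_s"])
E
```

```text
lever_knob top 0.78 [460.3 290.2] 278 med [ 0.4328 -0.2683  0.0526] lo [ 0.4053 -0.2944  0.0429] hi [ 0.454  -0.2308  0.08  ]
lever_knob top 0.4 [459.9 283.6] 1932 med [ 0.4435 -0.2755  0.0414] lo [ 0.3956 -0.3225  0.0036] hi [ 0.4908 -0.2337  0.0553]
lever_knob side 0.53 [381.9 196.4] 200 med [ 0.4256 -0.2526  0.0521] lo [ 0.406  -0.2927  0.045 ] hi [ 0.4549 -0.2276  0.0771]
lever_pivot top 0.95 [460.9 283.1] 1981 med [ 0.4433 -0.2755  0.0414] lo [ 0.3951 -0.3239  0.0036] hi [ 0.4925 -0.2333  0.056 ]
lever_pivot top 0.66 [495.8 172.8] 1169 med [ 0.6837 -0.3588  0.0604] lo [ 0.6481 -0.3812  0.0041] hi [ 0.7084 -0.3189  0.0968]
probe_grip top 0.91 [188.7 289.5] 423 med [0.4274 0.2748 0.1316] lo [0.4102 0.2656 0.0666] hi [0.4444 0.2928 0.141 ]
probe_grip top 0.55 [205.7 292.7] 739 med [0.4248 0.2666 0.0605] lo [0.3897 0.2428 0.0059] hi [0.4647 0.3053 0.0652]
probe_grip side 0.78 [372.6 343.8] 1373 med [0.4294 0.2963 0.1042] lo [0.4129 0.279  0.0638] hi [0.446  0.3039 0.1382]
probe_grip side 0.22 [367.4 384.2] 2430 med [0.4286 0.3078 0.0426] lo [0.3899 0.2707 0.0019] hi [0.4682 0.3261 0
[... 1334 characters left out ...]
1 [463.3 290.6] 275 med [ 0.4331 -0.2719  0.0526] lo [ 0.4056 -0.295   0.0458] hi [ 0.454  -0.2308  0.08  ]
tumbler side 0.9 [285.2 174.9] 1103 med [ 0.6771 -0.3272  0.0613] lo [ 0.65   -0.3814 -0.0001] hi [ 0.7107 -0.3159  0.0939]
bowl top 0.93 [197.6 152.1] 2093 med [0.7302 0.2978 0.0209] lo [0.6765 0.2448 0.0004] hi [0.7709 0.3393 0.0512]
bowl top 0.72 [460.1 284.8] 1993 med [ 0.4435 -0.2758  0.0413] lo [ 0.3941 -0.3225  0.0025] hi [ 0.4931 -0.2332  0.0553]
bowl side 0.77 [174.9 356.7] 3313 med [0.7295 0.2735 0.0286] lo [0.6742 0.2427 0.003 ] hi [0.7696 0.3424 0.0486]
bowl side 0.29 [280.4 232.5] 5968 med [ 0.6262 -0.0373  0.0794] lo [ 0.5354 -0.1428  0.0486] hi [0.7123 0.052  0.117 ]
1.0
```

Run:
```python
import cv2
a=cv2.imread("pics/top0.png");b=cv2.imread("pics/side0.png")
cv2.imwrite("pics/z1.png",cv2.resize(a[245:325,420:500],(600,600),interpolation=cv2.INTER_CUBIC))
cv2.imwrite("pics/z2.png",cv2.resize(a[255:325,160:240],(800,600),interpolation=cv2.INTER_CUBIC)[:, :700])
cv2.imwrite("pics/z3.png",cv2.resize(b[300:420,320:420],(500,600),interpolation=cv2.INTER_CUBIC))
cv2.imwrite("pics/z4.png",cv2.resize(a[140:255,300:415],(600,600),interpolation=cv2.INTER_CUBIC))
```

```text
(no output)
```

View pics/z1.png

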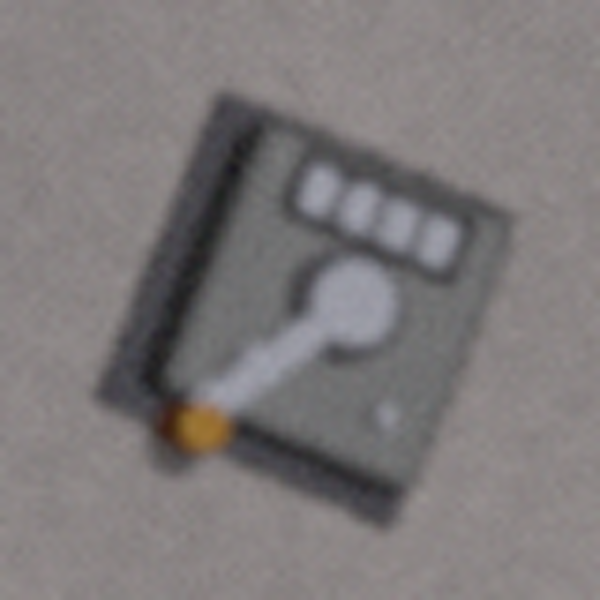

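View pics/z2.png

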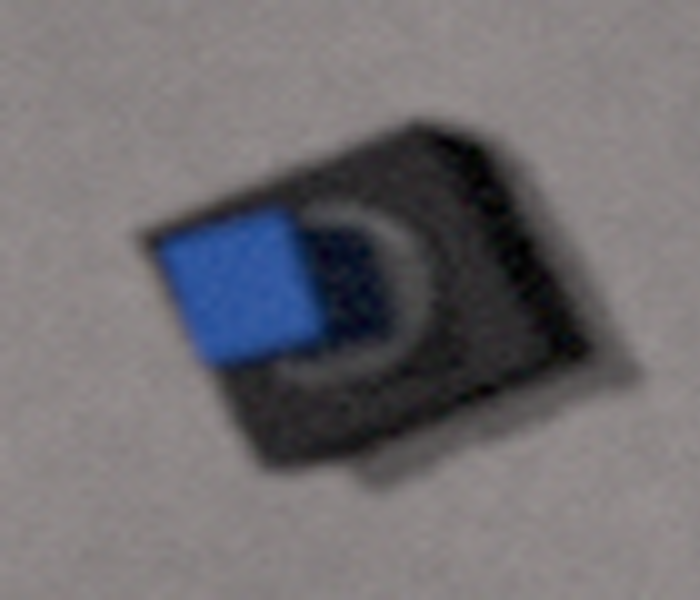

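View pics/z4.png

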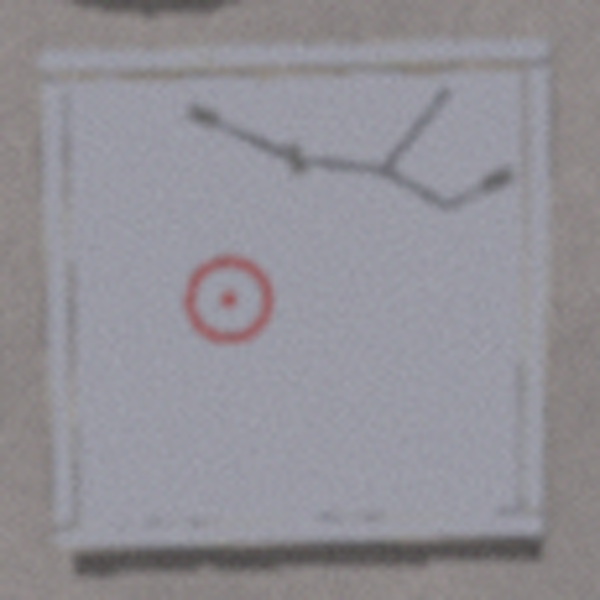

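View pics/z3.png

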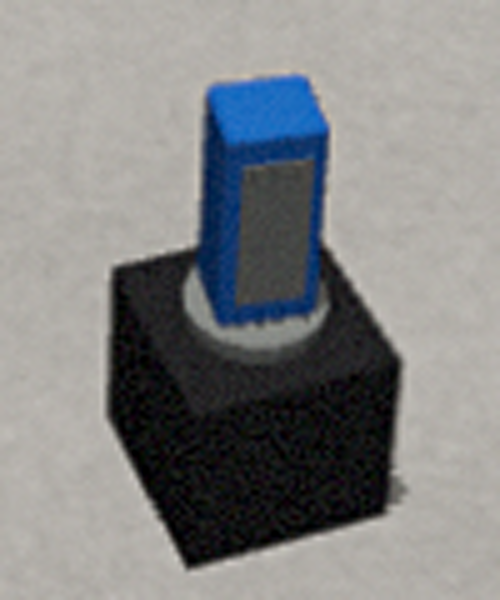

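Zooms show the knob top at about (447,302), the lever hub at (467,285), the ring's dot at (343.7,197.3), and the blue handle's top at about (184,289), turned roughly 15–20° against the image axes. The handle's yaw and the plate's yaw both need fitting.

Run:
```python
from h import *
np.set_printoptions(precision=4,suppress=True)
im={c:cv2.imread(f"pics/{c}0.png").astype(int) for c in("top","side")}
D={c:np.load(f"pics/{c}0.npy") for c in("top","side")}
hsv={c:cv2.cvtColor(im[c].astype(np.uint8),cv2.COLOR_BGR2HSV) for c in im}
def roi(c,x0,y0,x1,y1):
    m=np.zeros((480,640),bool);m[y0:y1,x0:x1]=1;return m
# knob
for c,r in(("top",(435,290,460,312)),("side",(382,185,402,212))):
    h=hsv[c];m=(h[...,0]>5)&(h[...,0]<25)&(h[...,1]>140)&roi(c,*r)
    P,u,v=cloud(c,m,D[c]); print("knob",c,m.sum(),u.mean(),v.mean(),"z",P.min(0),P.max(0),"med",np.median(P,0))
    t=P[:,2]>0.072
    if t.any(): print("  topface",P[t].mean(0),u[t].mean(),v[t].mean(),t.sum())
# counter box
P,u,v=cloud("top",roi("top",425,250,495,320),D["top"])
t=(P[:,2]>0.037)&(P[:,2]<0.047); r=cv2.minAreaRect(P[t][:,:2].astype(np.float32)); print("counter box rect",r)
t=(P[:,2]>0.05)&(P[:,2]<0.058);print("hub/lever",P[t].mean(0),t.sum())
print("pivot hub at z.054",at_z("top",(467.3,285.3),0.054))
print("knob top at .079",at_z("top",(447.3,301.7),0.079))
# probe
for c,r in(("top",(165,270,225,315)),("side",(350,305,400,375))):
    h=hsv[c];m=(h[...,0]>95)&(h[...,0]<125)&(h[...,1]>120)&roi(c,*r)
    P,u,v=cloud(c,m,D[c]);t=P[:,2]>0.134
    print("probe",c,m.sum(),t.sum(),P[t].mean(0)); print(cv2.minAreaRect(P[t][:,:2].astype(np.float32)))
    if c=="top":
        b=(im[c][...,0]>110)&m; vv,uu=np.nonzero(b); print(b.sum(),uu.mean(),vv.mean(),at_z(c,(uu.mean(),vv.mean()),0.139))
        rr=cv2.minAreaRect(np.stack([uu,vv],1).astype(np.float32)); print(rr); print([at_z(c,q,0.139) for q in cv2.boxPoints(rr)])
# stand top
P,u,v=cloud("top",roi("top",165,260,230,320),D["top"]); t=(P[:,2]>0.056)&(P[:,2]<0.066); print("stand",cv2.minAreaRect(P[t][:,:2].astype(np.float32)))
P,u,v=cloud("side",roi("side",330,340,410,420),D["side"]); t=(P[:,2]>0.056)&(P[:,2]<0.066); print("stand side",cv2.minAreaRect(P[t][:,:2].astype(np.float32)))
# plate
P,u,v=cloud("top",roi("top",322,165,392,235),D["top"]); 
A=np.c_[P[:,:2],np.ones(len(P))]; 
for _ in range(3):
    co=np.linalg.lstsq(A,P[:,2],rcond=None)[0]; e=abs(A@co-P[:,2]); k=e<0.004; A,P=A[k],P[k]
n=np.array([-co[0],-co[1],1]);n/=np.linalg.norm(n);print("plate n top",n,np.degrees(np.arccos(n[2])),np.degrees(np.arctan2(n[1],n[0])),co)
ct=co
# red
for c,r in(("top",(330,183,358,212)),("side",(265,225,293,247))):
    h=hsv[c];m=((h[...,0]<8)|(h[...,0]>170))&(h[...,1]>60)&roi(c,*r); vv,uu=np.nonzero(m)
    e=cv2.fitEllipse(np.stack([uu,vv],1).astype(np.float32)); P,_,_=cloud(c,m,D[c])
    ctr=((uu.min()+uu.max())/2,(vv.min()+vv.max())/2)
    print("red",c,m.sum(),uu.mean(),vv.mean(),ctr,e,"med",P.mean(0)); 
    o,d=ray(c,(uu.mean(),vv.mean())); s=(co[0]*o[0]+co[1]*o[1]+co[2]-o[2])/(d[2]-co[0]*d[0]-co[1]*d[1]); print("  on plane",o+s*d)
    if c=="top": ut=(uu.mean(),vv.mean())
    else: print(tri(ut,(uu.mean(),vv.mean())))
# plate outline
r=manip.regions_of("top","plate")[0]["mask"]; P,u,v=cloud("top",r,D["top"]); print("plate rect", cv2.minAreaRect(P[:,:2].astype(np.float32)))
```

```text
knob top 34 445.44117647058823 301.61764705882354 z [ 0.4055 -0.2418  0.0643] [ 0.4157 -0.2297  0.0821] med [ 0.4097 -0.2339  0.0785]
  topface [ 0.41   -0.2353  0.0787] 445.8 301.8 30
knob side 76 391.82894736842104 200.19736842105263 z [ 0.4046 -0.2742  0.0251] [ 0.4165 -0.2251  0.0795] med [ 0.4109 -0.2314  0.0633]
  topface [ 0.4115 -0.2313  0.0762] 391.95 194.7 20
counter box rect ((0.44503435492515564, -0.2848869860172272), (0.0783434733748436, 0.08370666205883026), 67.16141510009766)
hub/lever [ 0.4361 -0.2732  0.0527] 181
pivot hub at z.054 [ 0.445  -0.2871  0.054 ]
knob top at .079 [ 0.4103 -0.2383  0.079 ]
probe top 298 208 [0.4284 0.2815 0.1383]
((0.42838606238365173, 0.2817591726779938), (0.030129993334412575, 0.02515152283012867), 22.220767974853516)
189 183.72486772486772 288.0740740740741 [0.429  0.2821 0.139 ]
((183.75001525878906, 288.25), (14.862703323364258, 12.649109840393066), 71.56504821777344)
[array([0.438 , 0.2984, 0.139 ]), array([0.446 , 0.2759, 0.139 ]), array([0.4193, 0.2658, 0.139 ]), array([0.4114, 0.2882, 0.139 ])]
probe side 706 272 [0.4295 0.288  0.1
[... 450 characters left out ...]
d top 71 343.6056338028169 196.56338028169014 (np.float64(343.5), np.float64(196.5)) ((343.3460388183594, 196.9737091064453), (14.671377182006836, 15.198418617248535), 84.04808807373047) med [ 0.6241 -0.024   0.0807]
  on plane [ 0.6242 -0.0241  0.0804]
red side 57 277.87719298245617 235.19298245614036 (np.float64(278.0), np.float64(235.0)) ((278.1689453125, 235.24546813964844), (8.653636932373047, 16.145816802978516), 110.8077163696289) med [ 0.6246 -0.0212  0.0792]
  on plane [ 0.6241 -0.0191  0.0804]
(array([ 0.625 , -0.0242,  0.0774]), np.float64(0.00047996602865578447))
plate rect ((0.6410090327262878, -0.05685661733150482), (0.22496385872364044, 0.22179260849952698), 2.732926368713379)
```

```bash
python3 -m jog '{"dr":[[0,0,38],[0,0,38],[0,0,38],[0,0,38],[0,0,38],[0,0,38],[0,0,38],[0,0,38]],"translation":[[-0.303,-0.347,0.08],[-0.303,-0.347,0.08],[-0.303,-0.347,0.08],[-0.303,-0.347,0.08],[-0.303,-0.347,0.08],[-0.303,-0.347,0.08],[-0.303,-0.347,0.08],[-0.303,-0.347,0.08]],"grip":[0.036,0.036,0.036,0.036,0.036,0.036,0.036,0.036]}'; python3 -c "
from station import manip
import numpy as np
np.set_printoptions(precision=4,suppress=True)
s=manip.state();print(s['tool_pos'],s['orientation'],s['contact_force'],s['joints'],s['time_s'])"
```

```text
time_s: 1.85
tool_pos: [0.3702, -0.2914, 0.1636]
orientation: [[-0.423, -0.906, 0.001], [-0.906, 0.423, -0.001], [0.0, -0.001, -1.0]]
contact_force: [0.5, -0.6, 0.3]
gripper_width: 0.0361
[ 0.3702 -0.2914  0.1636] [[-0.423  -0.9061  0.0008]
 [-0.9061  0.423  -0.0006]
 [ 0.0002 -0.0009 -1.    ]] [ 0.4533 -0.5683  0.292 ] [-38.396   11.3432 115.7447   0.0036  52.8576  76.6266] 1.85
```

```bash
python3 -m jog '{"dr":[[0,0,0]],"translation":[[0,0,0]],"grip":[0.036]}'
```

```text
time_s: 1.95
tool_pos: [0.3712, -0.2884, 0.1627]
orientation: [[-0.418, -0.908, -0.0], [-0.908, 0.418, 0.002], [-0.002, 0.001, -1.0]]
contact_force: [0.3, -0.3, -0.7]
gripper_width: 0.0364
```

```bash
python3 -m jog '{"dr":[[0,0,0],[0,0,0],[0,0,0],[0,0,0]],"translation":[[-0.064,-0.0136,0.03],[-0.064,-0.0136,0.065],[-0.064,-0.0136,0.065],[-0.064,-0.0136,0.065]],"grip":[0.036,0.036,0.036,0.036]}'
python3 - <<'E'
from h import *
for c in("top","side"):
    im,d=manip.grab_frame(c)
    cv2.imwrite(f"pics/{c}1.png",im[:,:,::-1])
a=cv2.imread("pics/top1.png");b=cv2.imread("pics/side1.png")
cv2.imwrite("pics/c1.png",np.hstack([cv2.resize(a[220:340,400:520],(400,400),interpolation=cv2.INTER_CUBIC),cv2.resize(b[130:230,340:440],(400,400),interpolation=cv2.INTER_CUBIC)]))
E
```

```text
time_s: 2.35
tool_pos: [0.4081, -0.2407, 0.0983]
orientation: [[-0.422, -0.907, -0.002], [-0.907, 0.422, 0.001], [0.0, 0.002, -1.0]]
contact_force: [-0.5, -0.4, -0.2]
gripper_width: 0.0359
```

View pics/c1.png

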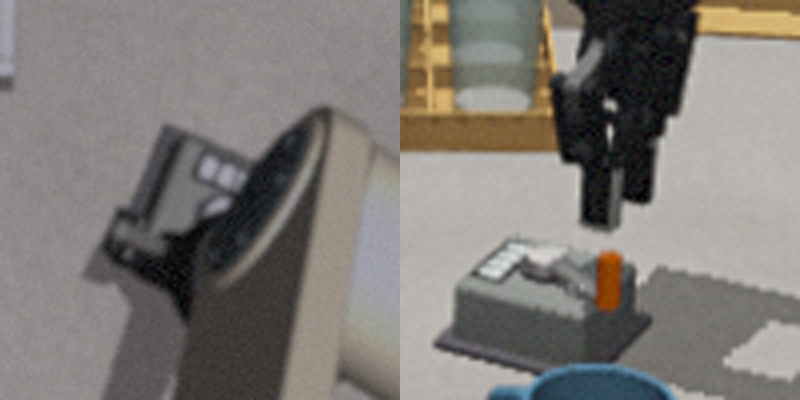

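Run:
```python
from h import *
p=manip.state()["tool_pos"];print(p,proj("side",p),proj("side",[0.4105,-0.2355,0.065]),proj("top",[0.4105,-0.2355,0.079]))
```

```text
[ 0.40895003 -0.24202231  0.09978689] [393.90710194 182.95682865] [392.11778472 198.46053522] [445.92103342 301.56777653]
```

```bash
python3 -m jog '{"dr":[[0,0,0],[0,0,0],[0,0,0],[0,0,0],[0,0,0]],"translation":[[-0.006,0.001,0],[-0.006,0.001,0.02],[-0.006,0.001,0.039],[-0.006,0.001,0.039],[-0.006,0.001,0.039]],"grip":[0.036,0.036,0.036,0.036,0.036]}'
python3 - <<'E'
from h import *
for c in ("side",):
    im,d=manip.grab_frame(c)
    cv2.imwrite("pics/c2.png",cv2.resize(im[130:230,340:440,::-1],(600,600),interpolation=cv2.INTER_CUBIC))
s=manip.state();print(s["tool_pos"],s["contact_force"])
E
```

```text
time_s: 2.95
tool_pos: [0.4103, -0.2353, 0.0604]
orientation: [[-0.423, -0.906, 0.0], [-0.906, 0.423, -0.0], [0.0, -0.001, -1.0]]
contact_force: [-0.6, 0.2, -0.0]
gripper_width: 0.0359
[ 0.41067646 -0.23538244  0.06066274] [0.18677696 0.14972855 0.77680986]
```

View pics/c2.png

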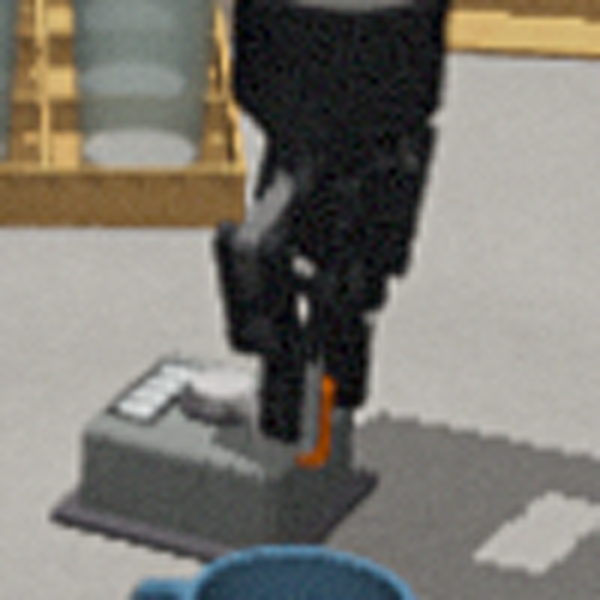

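```bash
python3 -m jog '{"dr":[[0,0,0],[0,0,0],[0,0,0],[0,0,0],[0,0,0],[0,0,0]],"translation":[[0.011,0,0],[0.0306,0.007,0],[0.0414,0.008,0],[0.0514,0.007,0],[0.060,0.004,0],[0.067,0.001,0]],"grip":[0.036,0.036,0.036,0.036,0.036,0.036]}'
python3 - <<'E'
from h import *
for c in ("side",):
    im,d=manip.grab_frame(c)
    cv2.imwrite("pics/c3.png",cv2.resize(im[130:230,340:440,::-1],(600,600),interpolation=cv2.INTER_CUBIC))
s=manip.state();print(s["tool_pos"],s["contact_force"],s["time_s"])
E
```

```text
time_s: 3.6
tool_pos: [0.381, -0.2959, 0.0596]
orientation: [[-0.423, -0.906, 0.0], [-0.906, 0.423, 0.0], [-0.0, 0.0, -1.0]]
contact_force: [-0.2, 2.7, 0.0]
gripper_width: 0.0361
[ 0.38142077 -0.29685439  0.05971317] [0.23432962 1.40147363 0.81067313] 3.65
```

View pics/c3.png

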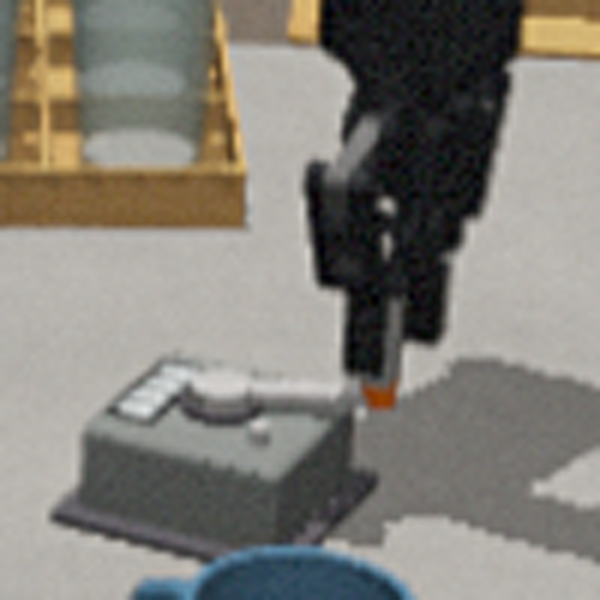

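The lever has moved with the knob (now behind the finger at about (378,398) in the crop), and the push is about 2 N. I'll push the last few millimetres gently until the force jumps.

```bash
python3 -m jog '{"dr":[[0,0,0],[0,0,0],[0,0,0]],"translation":[[0.002,-0.001,0],[0.004,-0.002,0],[0.004,-0.002,0]],"grip":[0.036,0.036,0.036]}'
```

```text
time_s: 3.95
tool_pos: [0.3813, -0.2996, 0.0595]
orientation: [[-0.423, -0.906, 0.0], [-0.906, 0.423, -0.0], [-0.0, -0.0, -1.0]]
contact_force: [0.6, 2.8, -0.3]
gripper_width: 0.0362
```

```bash
python3 -m jog '{"dr":[[0,0,0],[0,0,0],[0,0,0]],"translation":[[0.002,-0.001,0],[0.004,-0.002,0],[0.004,-0.002,0]],"grip":[0.036,0.036,0.036]}'
```

```text
time_s: 4.25
tool_pos: [0.3813, -0.3041, 0.0595]
orientation: [[-0.423, -0.906, 0.0], [-0.906, 0.423, 0.0], [-0.0, -0.0, -1.0]]
contact_force: [2.1, 3.8, 1.1]
gripper_width: 0.0363
```

```bash
python3 -m jog '{"dr":[[0,0,0],[0,0,0]],"translation":[[0.002,-0.001,0],[0.002,-0.001,0]],"grip":[0.036,0.036]}'
python3 - <<'E'
from h import *
for c in ("side",):
    im,d=manip.grab_frame(c)
    cv2.imwrite("pics/c4.png",cv2.resize(im[130:230,340:440,::-1],(600,600),interpolation=cv2.INTER_CUBIC))
s=manip.state();print(s["tool_pos"],s["contact_force"],s["time_s"])
E
```

```text
time_s: 4.45
tool_pos: [0.3812, -0.305, 0.0594]
orientation: [[-0.424, -0.906, -0.0], [-0.906, 0.424, 0.003], [-0.002, 0.001, -1.0]]
contact_force: [4.5, 11.0, 3.5]
gripper_width: 0.0361
[ 0.38122532 -0.30496922  0.05940249] [ 4.18895563 11.74034994  2.70567254] 4.5
```

View pics/c4.png

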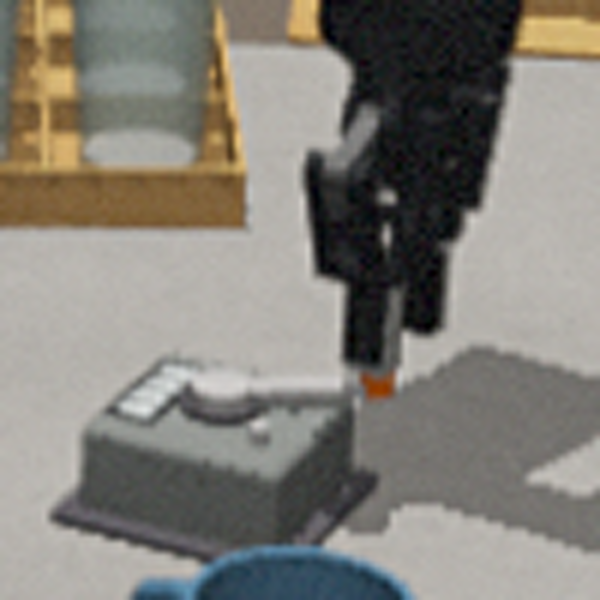

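The force jumped to about 12 N while the lever stayed put, so it is at its stop. Now I'll back off and lift.

```bash
python3 -m jog '{"dr":[[0,0,0],[0,0,0],[0,0,0],[0,0,0],[0,0,0],[0,0,0]],"translation":[[-0.006,0.002,0],[-0.006,0.002,-0.025],[-0.006,0.002,-0.07],[-0.006,0.002,-0.12],[-0.006,0.002,-0.17],[-0.006,0.002,-0.17]],"grip":[0.036,0.036,0.036,0.036,0.036,0.085]}'
python3 - <<'E'
from h import *
for c in ("side",):
    im,d=manip.grab_frame(c)
    cv2.imwrite("pics/c5.png",cv2.resize(im[130:230,340:440,::-1],(600,600),interpolation=cv2.INTER_CUBIC))
np.set_printoptions(precision=4,suppress=True)
s=manip.state();print(s["tool_pos"],s["contact_force"],s["time_s"],s["orientation"],s["joints"])
E
```

```text
time_s: 5.1
tool_pos: [0.3851, -0.3028, 0.2363]
orientation: [[-0.423, -0.906, 0.009], [-0.906, 0.423, -0.008], [0.003, -0.012, -1.0]]
contact_force: [0.1, -0.6, -0.3]
gripper_width: 0.0493
[ 0.3838 -0.3019  0.2333] [ 0.3367 -0.8702  0.0674] 5.15 [[-0.4226 -0.9063  0.006 ]
 [-0.9063  0.4226 -0.0056]
 [ 0.0025 -0.0078 -1.    ]] [-38.3312   7.5678 110.0822  -0.0445  61.884   76.6903]
```

View pics/c5.png

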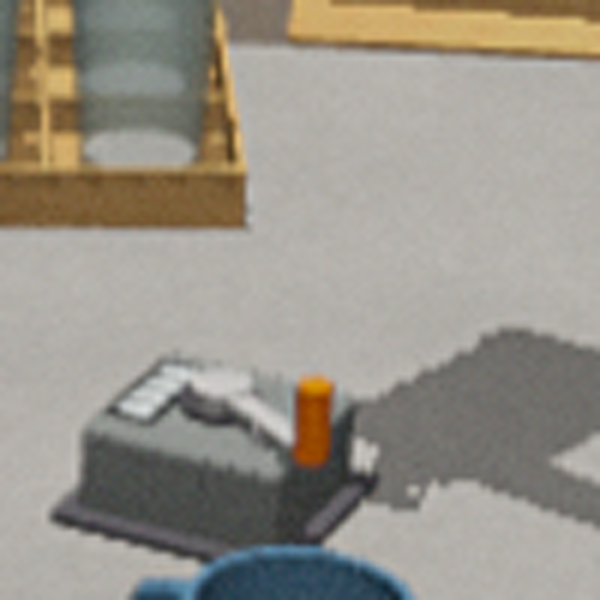

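The knob is back at its rest position (about 392,200 in the full image). Next is the probe. The handle's 30 mm side runs at about 21° in world yaw, so I'll close the jaws along that direction, which needs −136° about tool z, in two calls.

```bash
python3 -m jog '{"dr":[[0,0,-68],[0,0,-68],[0,0,-68],[0,0,-68],[0,0,-68],[0,0,-68],[0,0,-68],[0,0,-68]],"translation":[[-0.272,0.102,0],[-0.272,0.102,0],[-0.272,0.102,0],[-0.272,0.102,0],[-0.272,0.102,0],[-0.272,0.102,0],[-0.272,0.102,0],[-0.272,0.102,0]],"grip":[0.085,0.085,0.085,0.085,0.085,0.085,0.085,0.085]}'; python3 -c "
from h import *
np.set_printoptions(precision=4,suppress=True)
s=manip.state();R=s['orientation'];d=np.array([.4287,.2825,.23])-s['tool_pos'];print(R.T@d,np.degrees(np.arctan2(R[1,0],R[0,0])),s['joints'])"
```

```text
time_s: 5.95
tool_pos: [0.404, -0.0091, 0.2285]
orientation: [[0.689, -0.725, -0.001], [-0.725, -0.689, -0.001], [-0.001, 0.001, -1.0]]
contact_force: [0.0, 0.2, 0.4]
gripper_width: 0.0853
[-0.1943 -0.2188 -0.0017] -46.449213264566666 [ -1.4796   0.067  118.9479  -0.0354  61.0628  44.9867]
```

```bash
python3 -m jog '{"dr":[[0,0,-68],[0,0,-68],[0,0,-68],[0,0,-68],[0,0,-68],[0,0,-68],[0,0,-68],[0,0,-68]],"translation":[[-0.195,-0.218,0],[-0.195,-0.218,0],[-0.195,-0.218,0],[-0.195,-0.218,0],[-0.195,-0.218,0],[-0.195,-0.218,0],[-0.195,-0.218,0],[-0.195,-0.218,0]],"grip":[0.085,0.085,0.085,0.085,0.085,0.085,0.085,0.085]}'; python3 -c "
from h import *
np.set_printoptions(precision=4,suppress=True)
for c in ('side','top'):
    im,d=manip.grab_frame(c); cv2.imwrite('pics/p1'+c+'.png',im[:,:,::-1])
im=cv2.imread('pics/p1side.png'); cv2.imwrite('pics/p1.png',cv2.resize(im[190:430,280:480],(500,600)))
s=manip.state();R=s['orientation'];d=np.array([.4287,.2825,.15])-s['tool_pos'];print(s['tool_pos'],R.T@d,np.degrees(np.arctan2(R[1,0],R[0,0])),s['joints'])"
```

```text
time_s: 6.75
tool_pos: [0.4304, 0.2818, 0.2279]
orientation: [[0.93, 0.366, -0.001], [0.366, -0.93, -0.002], [-0.002, 0.001, -1.0]]
contact_force: [-0.6, 0.6, 0.1]
gripper_width: 0.0854
[0.4305 0.2808 0.2281] [-0.0009 -0.0023  0.0781] 21.162348529510762 [ 32.9677  10.5695 107.1381  -0.0294  62.4065  11.8189]
```

View pics/p1.png

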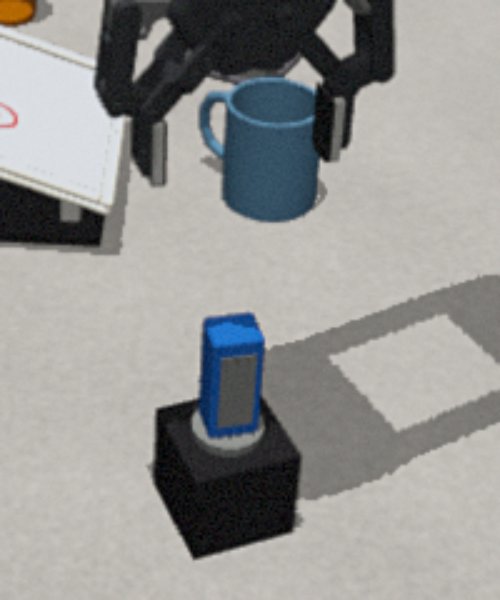

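```bash
python3 -c "
from h import *
s=manip.state();R=s['orientation'];p=s['tool_pos']
for e in (-1,1):
  for y in (-.011,.011):
    q=p+R@np.array([e*.0427,y,-.013]); print((proj('side',q)-[280,190])*2.5,proj('side',q))
"
python3 -c "
import cv2
im=cv2.imread('pics/p1top.png'); cv2.imwrite('pics/p1t.png',cv2.resize(im[230:350,120:280],(800,600)))"
```

```text
[327.86630113 162.10304148] [411.14652045 254.84121659]
[312.27326453 140.08557862] [404.90930581 246.03423145]
[166.23309277 184.20528929] [346.49323711 263.68211572]
[154.36894699 161.08532899] [341.74757879 254.4341316 ]
```

View pics/p1t.png

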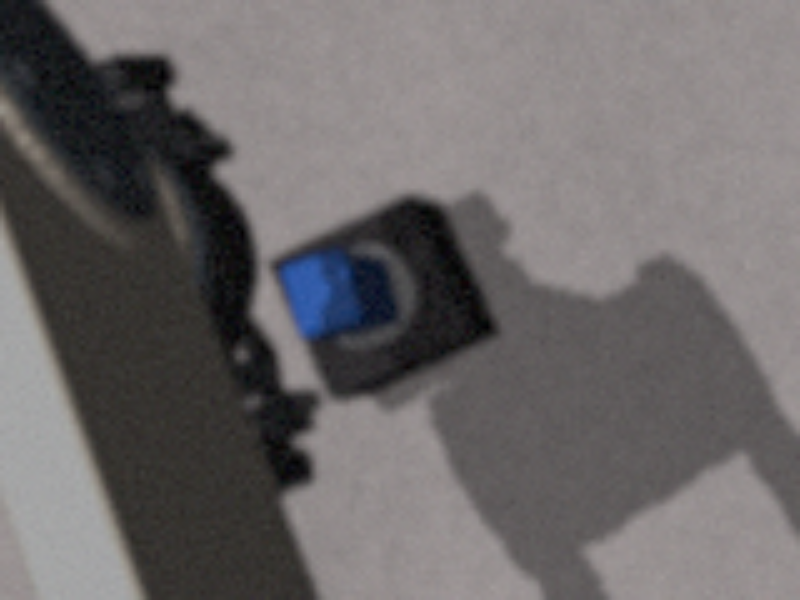

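```bash
python3 -c "
from h import *
im=cv2.imread('pics/p1side.png')
c=np.array([.4287,.2825]);a=np.radians(21)
for z in (.139,.069):
  pts=[]
  for sx,sy in ((1,1),(1,-1),(-1,-1),(-1,1)):
    o=np.array([sx*.015,sy*.013]); w=c+[o[0]*np.cos(a)-o[1]*np.sin(a),o[0]*np.sin(a)+o[1]*np.cos(a)]
    pts.append(proj('side',[*w,z]))
  cr=((np.array(pts)-[340,290])*8)
  if z>.1: big=cv2.resize(im[290:365,340:410],(560,600),interpolation=cv2.INTER_CUBIC)
  cv2.polylines(big,[cr.astype(np.int32)],True,(0,0,255),1)
cv2.imwrite('pics/ov.png',big)"
```

```text
(no output)
```

View pics/ov.png

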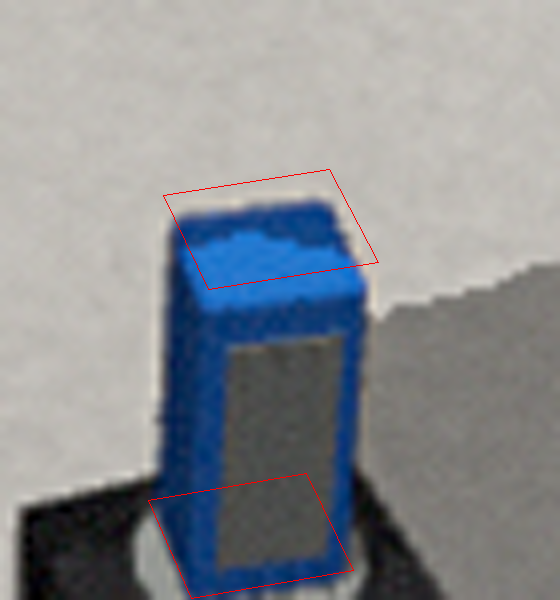

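The pads match their predicted positions in the side image, and the handle sits between them. Descending to the handle now.

```bash
python3 -m jog '{"dr":[[0,0,0],[0,0,0],[0,0,0],[0,0,0],[0,0,0],[0,0,0],[0,0,0]],"translation":[[0,-0.003,0.03],[0,-0.003,0.065],[0,-0.003,0.095],[0,-0.003,0.12],[0,-0.003,0.14],[0,-0.003,0.145],[0,-0.003,0.145]],"grip":[0.085,0.085,0.085,0.085,0.085,0.085,0.085]}'; python3 -c "
from h import *
im,d=manip.grab_frame('side'); cv2.imwrite('pics/p2.png',cv2.resize(im[190:430,280:480,::-1],(500,600)))"
```

```text
time_s: 7.55
tool_pos: [0.4295, 0.283, 0.0838]
orientation: [[0.935, 0.356, -0.002], [0.356, -0.935, -0.001], [-0.002, 0.001, -1.0]]
contact_force: [0.7, -0.7, 0.6]
gripper_width: 0.0849
```

View pics/p2.png

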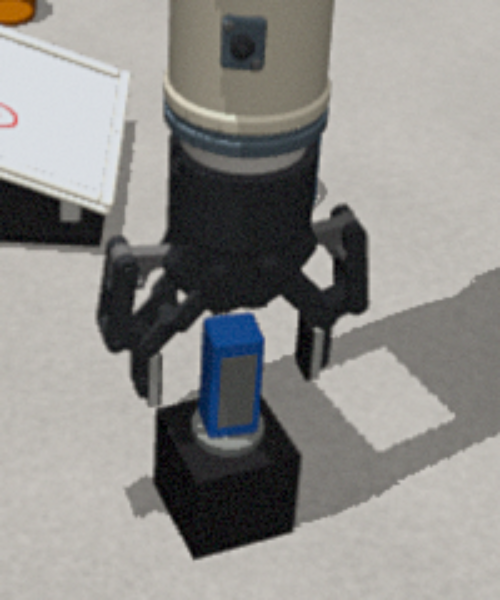

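The pads straddle the handle (pad edges at 162 and 313, handle 203–262 in the crop). Closing.

```bash
python3 -m jog '{"dr":[[0,0,0],[0,0,0],[0,0,0],[0,0,0],[0,0,0],[0,0,0],[0,0,0]],"translation":[[0,0,0],[0,0,0],[0,0,0],[0,0,0],[0,0,0],[0,0,0],[0,0,0]],"grip":[0.02,0.02,0.02,0.02,0.02,0.02,0.02]}' 60
```

```text
time_s: 8.3
tool_pos: [0.4302, 0.2838, 0.0852]
orientation: [[0.934, 0.358, 0.001], [0.358, -0.934, 0.0], [0.001, -0.0, -1.0]]
contact_force: [-1.0, -1.0, 6.2]
gripper_width: 0.0295
```

```bash
python3 -m jog '{"dr":[[0,0,0],[0,0,0],[0,0,0],[0,0,0],[0,0,0],[0,0,0],[0,0,0],[0,0,0]],"translation":[[0,0,-0.01],[0,0,-0.03],[0,0,-0.05],[0,0,-0.08],[0,0,-0.11],[0,0,-0.14],[0,0,-0.14],[0,0,-0.14]],"grip":[0.02,0.02,0.02,0.02,0.02,0.02,0.02,0.02]}'; python3 -c "
from h import *
np.set_printoptions(precision=4,suppress=True)
im,d=manip.grab_frame('side'); cv2.imwrite('pics/p3.png',cv2.resize(im[150:430,240:480,::-1],(514,600)))
s=manip.state();print(s['tool_pos'],s['orientation'],s['contact_force'],s['joints'],s['gripper_width'],s['time_s'])"
```

```text
time_s: 9.1
tool_pos: [0.43, 0.2837, 0.2252]
orientation: [[0.934, 0.358, 0.001], [0.358, -0.934, 0.001], [0.001, -0.0, -1.0]]
contact_force: [-0.8, 0.5, -1.1]
gripper_width: 0.0293
[0.4294 0.2834 0.2242] [[ 0.9336  0.3583 -0.0005]
 [ 0.3583 -0.9336 -0.0003]
 [-0.0006  0.0001 -1.    ]] [ 0.6186 -1.3022 -2.1363] [ 33.2516  10.8258 107.3715   0.0015  61.8364  12.2557] 0.029344632210504762 9.15
```

View pics/p3.png

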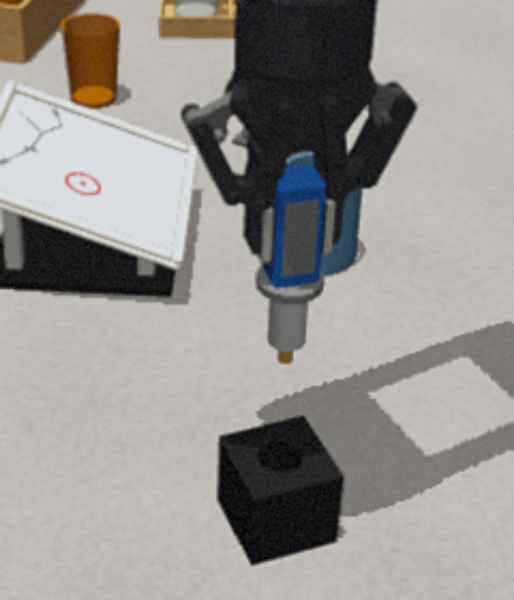

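```bash
python3 -c "
from h import *
im=cv2.resize(cv2.imread('pics/p3.png'),(514,600))
im,d=manip.grab_frame('side'); big=cv2.resize(im[200:330,320:430,::-1],(660,780),interpolation=cv2.INTER_CUBIC)
s=manip.state();R=s['orientation'];p=s['tool_pos']
def D(q,c):
  u=(proj('side',p+R@np.array(q))-[320,200])*6+2.5; return tuple(int(x) for x in u)
for zz,r in ((.081,.005),(.065,.005),(.065,.012),(.023,.012),(.023,.021),(.016,.021)):
  c=[D([r*np.cos(t),r*np.sin(t),zz],0) for t in np.linspace(0,6.28,25)]
  cv2.polylines(big,[np.array(c,np.int32)],True,(0,0,255),1)
for zz in(.016,-.054):
  c=[D([a*.015,b*.013,zz],0) for a,b in((1,1),(1,-1),(-1,-1),(-1,1))]
  cv2.polylines(big,[np.array(c,np.int32)],True,(0,255,0),1)
cv2.imwrite('pics/ov2.png',cv2.resize(big,(508,600)))"
```

```text
(no output)
```

View pics/ov2.png

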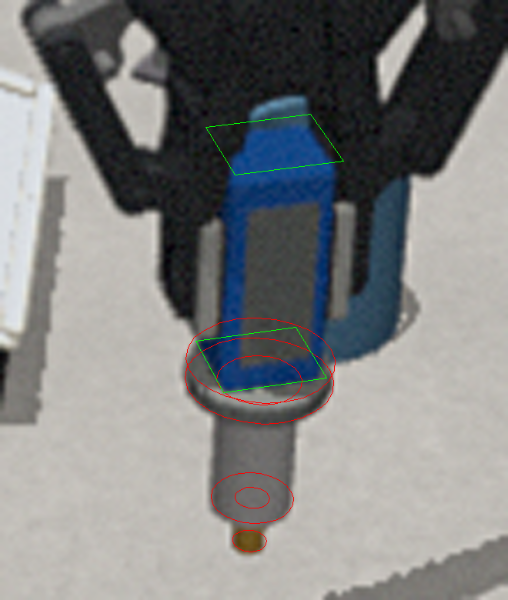

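The model overlay matches the held probe: it sits straight, and the nose tip falls on the predicted circle at about (249,541) in the overlay crop. Moving to 60 mm off the spot along the plate normal.

```bash
python3 -m jog '{"dr":[[-2,6,0],[-4,12,0],[-6.4,19,0],[-6.4,19,0],[-6.4,19,0],[-6.4,19,0],[-6.4,19,0],[-6.4,19,0]],"translation":[[0.003,0.04,0],[0.007,0.085,0.002],[0.01,0.13,0.004],[0.013,0.175,0.006],[0.017,0.22,0.008],[0.02,0.265,0.01],[0.023,0.31,0.012],[0.026,0.341,0.012]],"grip":[0.02,0.02,0.02,0.02,0.02,0.02,0.02,0.02]}'
python3 -m jog '{"dr":[[0,0,0],[0,0,0]],"translation":[[0,0,0],[0,0,0]],"grip":[0.02,0.02]}'
cat > chk.py <<'E'
from h import *
import sys
np.set_printoptions(precision=4,suppress=True)
n=np.array([-0.3427,-0.0142,0.9393]);n/=np.linalg.norm(n); S=np.array([0.6243,-0.0235,0.080])
tag=sys.argv[1]; L=0.081-float(sys.argv[2]) if len(sys.argv)>2 else 0.081
ims={c:manip.grab_frame(c)[0][:,:,::-1].copy() for c in("side","top")}
s=manip.state();R=s['orientation'];p=s['tool_pos'];tip=p+R[:,2]*L
print("t",s['time_s'],"tcp",p,"tip",tip,"tip-S",tip-S,"along n",(tip-S)@n,"lat",(tip-S)-((tip-S)@n)*n)
print("tilt deg",np.degrees(np.arccos(-R[:,2]@n)),"F",s['contact_force'],"F.n",s['contact_force']@n,"w",s['gripper_width'])
print(R, s['joints'])
for c,im in ims.items():
    u=proj(c,S); k=6; x0,y0=int(u[0])-50,int(u[1])-60
    if c=='top': y0=int(u[1])-50
    b=cv2.resize(im[y0:y0+100,x0:x0+66*1],(396,600),interpolation=cv2.INTER_CUBIC)
    if c=='top': b=cv2.resize(im[y0:y0+100,x0:x0+66],(396,600),interpolation=cv2.INTER_CUBIC)
    def M(X,col):
        q=(proj(c,X)-[x0,y0])*k+2.5; cv2.drawMarker(b,(int(q[0]),int(q[1])),col,cv2.MARKER_CROSS,14,1)
    if '-m' in sys.argv: M(S,(0,0,255)); M(tip,(0,255,0))
    ims[c]=b
cv2.imwrite(f"pics/{tag}.png",np.hstack([ims['side'],ims['top']]))
E
python3 chk.py q1
```

```text
time_s: 10.0
tool_pos: [0.576, -0.0279, 0.2108]
orientation: [[0.878, 0.338, 0.34], [0.355, -0.935, 0.014], [0.323, 0.108, -0.94]]
contact_force: [-0.4, -0.2, -1.4]
gripper_width: 0.0293
time_s: 10.2
tool_pos: [0.5754, -0.0261, 0.2108]
orientation: [[0.878, 0.337, 0.339], [0.354, -0.935, 0.014], [0.322, 0.108, -0.941]]
contact_force: [-0.5, -0.2, -1.7]
gripper_width: 0.029
t 10.3 tcp [ 0.5752 -0.0248  0.2114] tip [ 0.6028 -0.0236  0.1352] tip-S [-0.0215 -0.0001  0.0552] along n 0.05923337667829717 lat [-0.0012  0.0008 -0.0004]
tilt deg 0.1532650522126926 F [-0.4828 -0.1003 -1.5664] F.n -1.304488160529153 w 0.029254518063146422
[[ 0.8769  0.3395  0.3402]
 [ 0.3561 -0.9344  0.0146]
 [ 0.3229  0.1083 -0.9402]] [ -3.9015   8.1651 115.5079   3.6311  36.5852 -27.4482]
```

View pics/q1.png

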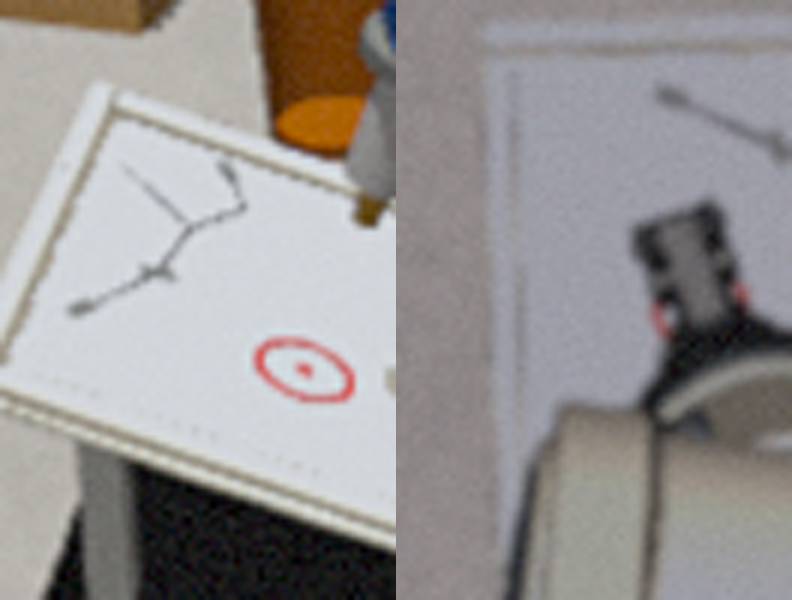

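```bash
python3 -m jog '{"dr":[[0,0,0],[0,0,0],[0,0,0],[0,0,0],[0,0,0]],"translation":[[0,0,0.015],[0,0,0.03],[0,0,0.043],[0,0,0.05],[0,0,0.05]],"grip":[0.02,0.02,0.02,0.02,0.02]}'
sed -i 's/x0:x0+66\*1/x0+10:x0+76/; s/x0,y0=int(u\[0\])-50,int(u\[1\])-60/x0,y0=int(u[0])-50,int(u[1])-60\n    if c=="side": x0+=14/; s/x0+10:x0+76/x0:x0+66/' chk.py; python3 chk.py q2
```

```text
time_s: 10.8
tool_pos: [0.5929, -0.024, 0.1644]
orientation: [[0.877, 0.34, 0.341], [0.357, -0.934, 0.015], [0.323, 0.109, -0.94]]
contact_force: [0.9, -0.1, -2.2]
gripper_width: 0.0293
t 10.9 tcp [ 0.5934 -0.0244  0.1656] tip [ 0.6212 -0.0232  0.0895] tip-S [-0.0031  0.0003  0.0095] along n 0.010022348816215325 lat [0.0003 0.0004 0.0001]
tilt deg 0.028417877050315378 F [ 0.8901  0.3614 -1.4921] F.n -1.7117165935098744 w 0.02951338640823929
[[ 0.8762  0.3394  0.3423]
 [ 0.3563 -0.9343  0.0144]
 [ 0.3247  0.1093 -0.9395]] [ -3.7028  13.4533 115.942    4.0931  30.7391 -27.8734]
```

View pics/q2.png

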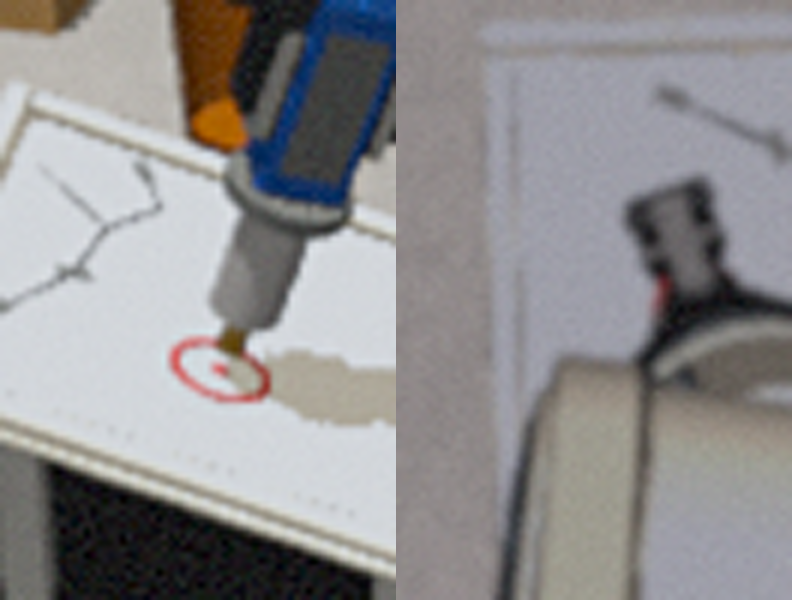

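```bash
python3 -c "
from h import *
n=np.array([-0.3427,-0.0142,0.9393]);S=np.array([0.6243,-0.0235,0.080])
a=proj('side',S);print(a,(proj('side',S+.01*n)-a)*6,(proj('side',S+[0.005,0,.0018])-a)*6,(proj('side',S+[0,.005,0])-a)*6)
x0,y0=int(a[0])-36,int(a[1])-60;print((a-[x0,y0])*6+2.5)"
```

```text
[278.23851056 234.22972219] [  9.48572804 -24.94600582] [-15.53532846  -5.87231971] [-3.04659886  7.84205244]
[219.93106337 363.87833313]
```

Accounting for the nose's 5 mm radius, the tip position agrees with the prediction within about 1–2 mm. Now I'll advance slowly and watch the force; baseline F·n is about −1.5 N.

```bash
python3 -m jog '{"dr":[[0,0,0],[0,0,0],[0,0,0],[0,0,0]],"translation":[[0,0,0.005],[0,0,0.009],[0,0,0.011],[0,0,0.011]],"grip":[0.02,0.02,0.02,0.02]}'; python3 chk.py q3
```

```text
time_s: 11.3
tool_pos: [0.5976, -0.0246, 0.1553]
orientation: [[0.876, 0.339, 0.343], [0.356, -0.934, 0.014], [0.325, 0.11, -0.939]]
contact_force: [-0.4, 0.0, 1.1]
gripper_width: 0.0295
t 11.4 tcp [ 0.5975 -0.0246  0.1555] tip [ 0.6253 -0.0234  0.0794] tip-S [ 0.001   0.0001 -0.0006] along n -0.0008793923279536044 lat [0.0007 0.0001 0.0002]
tilt deg 0.01610460289294249 F [-0.5981  0.2981 -0.2667] F.n -0.0497675977401439 w 0.029422218209407252
[[ 0.8761  0.3388  0.343 ]
 [ 0.3558 -0.9345  0.0142]
 [ 0.3253  0.1096 -0.9392]] [ -3.6862  14.659  115.9643   4.2218  29.4703 -27.9866]
```

View pics/q3.png

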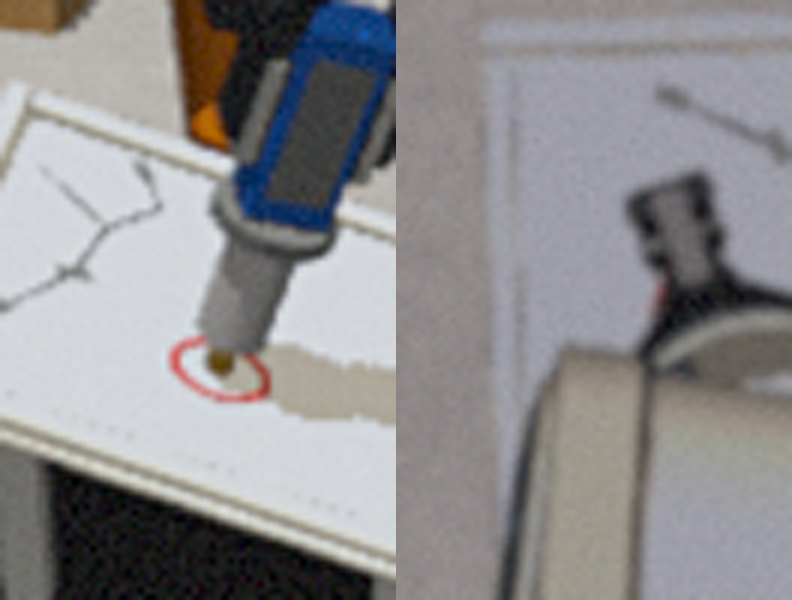

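The nose sits at the ring's centre (nose foot at about (220,375), ring centre at (220,370)) and contact has just begun. I'll press in a few millimetres more in small steps.

```bash
python3 -m jog '{"dr":[[0,0,0],[0,0,0],[0,0,0]],"translation":[[0,0,0.0015],[0,0,0.003],[0,0,0.003]],"grip":[0.02,0.02,0.02]}'; python3 -c "
from station import manip
import numpy as np
n=np.array([-0.3427,-0.0142,0.9393])
f=[]
for i in range(4):
    manip.grab_frame('side'); s=manip.state(); f.append(s['contact_force']@n)
print(f,s['contact_force'],s['tool_pos'])"
```

```text
time_s: 11.7
tool_pos: [0.5986, -0.0245, 0.1525]
orientation: [[0.876, 0.339, 0.343], [0.356, -0.934, 0.014], [0.325, 0.11, -0.939]]
contact_force: [-0.4, 0.2, 2.9]
gripper_width: 0.0294
[np.float64(2.800941455375112), np.float64(3.0953640104328306), np.float64(1.818299467508507), np.float64(2.0214662453700583)] [-0.02248142  0.46674176  2.15095241] [ 0.59850815 -0.02449705  0.15260794]
```

```bash
python3 -m jog '{"dr":[[0,0,0],[0,0,0],[0,0,0],[0,0,0],[0,0,0]],"translation":[[0,0,0.001],[0,0,0.0015],[0,0,0.0015],[0,0,0.0015],[0,0,0.0015]],"grip":[0.02,0.02,0.02,0.02,0.02]}'; python3 -c "
from station import manip
import numpy as np
n=np.array([-0.3427,-0.0142,0.9393])
f=[]
for i in range(6):
    manip.grab_frame('side'); s=manip.state(); f.append(s['contact_force']@n)
print(np.round(f,2),np.mean(f),s['contact_force'],s['tool_pos'])"; python3 chk.py q4
```

```text
time_s: 12.4
tool_pos: [0.599, -0.0245, 0.1512]
orientation: [[0.876, 0.339, 0.343], [0.356, -0.934, 0.014], [0.325, 0.11, -0.939]]
contact_force: [-0.0, -0.2, 4.3]
gripper_width: 0.0295
[2.85 3.12 2.99 3.2  2.86 3.63] 3.1077546142164496 [-0.01972161  0.36500767  3.8622988 ] [ 0.5989993  -0.02448061  0.15114129]
t 12.8 tcp [ 0.599  -0.0245  0.1511] tip [ 0.6268 -0.0233  0.0751] tip-S [ 0.0025  0.0002 -0.0049] along n -0.005497452864767123 lat [0.0006 0.0001 0.0002]
tilt deg 0.010520058435039259 F [ 0.3583 -0.4694  2.437 ] F.n 2.1730379056054865 w 0.029573141726935582
[[ 0.8761  0.3389  0.3429]
 [ 0.3559 -0.9344  0.0142]
 [ 0.3252  0.1096 -0.9393]] [ -3.6635  15.1681 115.977    4.2767  28.9544 -28.0354]
```

View pics/q4.png

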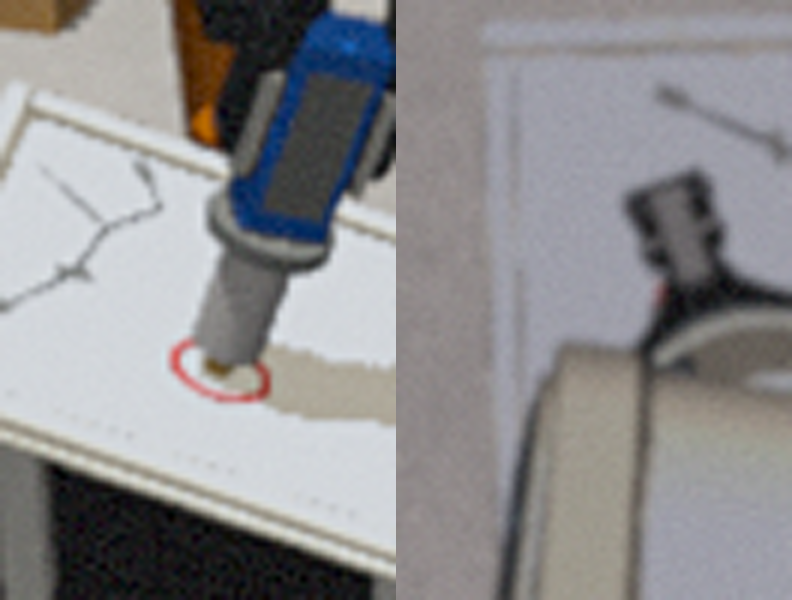

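The net push is about 3.1 + 1.3 ≈ 4.4 N at about 5.5 mm of travel, with the nose foot near the ring's centre. One last check of the lever and the loose things, then I'll hand in.

```bash
python3 -c "
from h import *
im,d=manip.grab_frame('side'); im=im[:,:,::-1]; cv2.imwrite('pics/f.png',im)
a=cv2.imread('pics/side0.png').astype(int)
h=cv2.cvtColor(np.ascontiguousarray(im),cv2.COLOR_BGR2HSV);m=(h[...,0]>5)&(h[...,0]<25)&(h[...,1]>140);m[:185]=0;m[212:]=0;m[:,:375]=0;m[:,410:]=0
v,u=np.nonzero(m);print('knob',u.mean(),v.mean(),len(u))
for l in('mug','tumbler','bowl'):
  r=manip.regions_of('side',l)
  print(l,[(round(x['p'],2),np.round(x['uv'],1)) for x in r[:1]])
s=manip.state();print(s['time_s'],s['contact_force'],s['gripper_width'])"
```

```text
knob 391.85333333333335 200.29333333333332 75
mug [(0.72, array([383. , 246.7]))]
tumbler [(0.61, array([275.9, 173.7]))]
bowl [(0.7, array([175.7, 358.4]))]
13.0 [1.41901177 0.44343664 3.68487285] 0.029756662892853444
```

View pics/f.png

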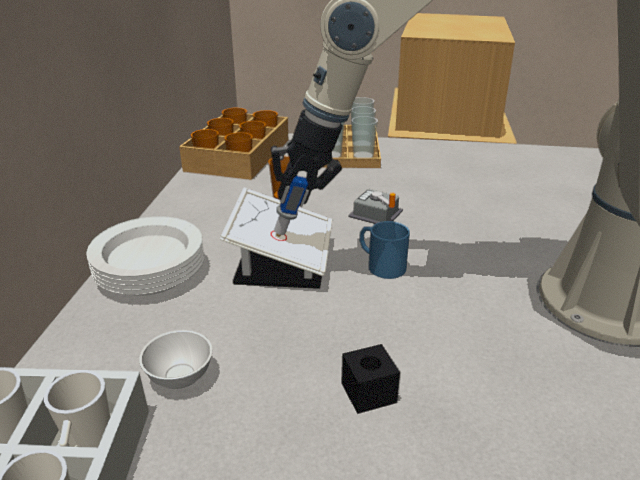

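The side view shows the probe pressed in the ring at about (280,236) and the knob at rest at (392,200), matching the start. The mug (387,249) and bowl (176,357) sit where they began, and the tumbler is partly hidden behind the gripper. Handing in.

```bash
python3 -c "
from station import manip
print(manip.sign_off())"
```

```text
the job is handed in; nothing more can be done
None
```

I logged the plate on the tally counter and handed the job in at about 13 s, with the probe still held and pressed inside the red ring. The sign-off gave no verdict, so what follows is from my own last checks.

- **Lever:** I pushed it until the force jumped to about 12 N with the lever no longer moving, which I took as the stop. It sprang back, and the knob is now within 0.1 pixel of its starting place in the side view.
- **Probe:** It is gripped at an opening of 29.5 mm against a 30 mm handle, and a model overlay in the side view showed it straight in the fingers. I lifted it about 140 mm, well clear of the stand.
- **Pressing:** By the arm's position, the nose is within about 1 mm of the measured spot and about 0.01° off the fitted plate normal. It is pushed in about 5.5 mm. The mean contact force is about 4.4 N after allowing for the probe's weight, with roughly ±0.7 N of noise.
- **Mug, tumbler and bowl:** The mug and bowl look unmoved in the picture. The network's centre for the tumbler shifted by about 9 pixels, most likely because the gripper partly hides it, and the arm never went near it.

One thing disagreed slightly: the two cameras differed by 3–5 mm in y when measuring the spot and the probe. I used values between the two and confirmed the nose against the ring in the side view. The top view could not show it, because the arm was in the way.

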